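Clear the gate plate and work the treadle of the sample ejector

TASK

The orange gate plate standing in the ejector's channel blocks its treadle: pull it up and out and stand it upright in the free part of the blue tray, without dropping it. Then press the red treadle all the way down to its stop so that the pusher slides the black sample mount forward along its bed, and let the treadle come back up. Do not touch the sample mount with the gripper, and leave everything else where it is.

Things in the scene. Friction and masses are not known exactly. Their poses are not given: they have to be found in the camera images.
- ejector: bench ejector for round sample mounts, fixed to the table. Origin under its base at table height; x axis from its front (treadle end) to its back, y to its left, z up; all x, y, z below are mm in this frame. White bed column x -66 to 40, y 2 to 98. The treadle lies beside the column, y -132 to -58; the space above it is free.
- gap (a point): centre of the floor of the gate plate's vertical gap (56.5, 50, 102): two blue upright U-channels, top at z 172, spanning x 40 to 73, y 2 to 98, leave a gap 21 wide in x. It lies directly behind the bed.
- bed (a point): centre of the steel bed's surface (-12, 50, 142) on which the sample mount slides; side guides and front stop (rear face at x -57) reach z 156.
- nose (a point): centre of the black round pusher nose, radius 10, 36 wide, on a steel arm fixed to the treadle's shaft, behind the gap; at rest at (80, 50, 170). As the treadle goes down the nose swings about 57 forward through the gap and pushes the mount.
- gate_center (a point): centre of the orange plastic gate plate, 18 thick (its x), 70 wide (its y), 120 high (its z), about 0.2 kg, loose. It starts upright in the gap with 1.5 play each side, axes as the ejector's, top edge at z 222, the top 50 mm above the channels; raise it 80 mm to clear everything. While it is in the gap the treadle can move only about 0.05 rad.
- mount_center (a point): centre of the black round resin sample mount with a brass disc on top, 60 diameter, 36 high, about 0.13 kg, loose, standing on the bed (z 142 to 178) between the guides, just in front of the gate plate: centre at x +5 to +12, y 50 at the start; after a full push it lies between x -17 and -27.
- treadle (a joint): angle of the treadle, rad: 0 up at rest, 0.5 fully down at its stop. A return spring: force at the pad about 4 N at the top, 11 N at the stop; it springs back up when let go.
- treadle_hinge (a point): point on the treadle's hinge axis (ejector x 80, z 50) level with the treadle's centre line (y -95); the axis runs along the ejector's y.
- treadle_pad (a point): centre of the top face of the treadle's pad (75 x 75 mm, red with black rubber ribs); moves with the treadle, 125 mm in front of the hinge. At rest the pad slopes 0.27 rad, rising to the front, centre about 88 mm above the table; fully down it slopes 0.23 rad the other way, centre about 27 mm above the table. Push straight down.
- tray: fixed blue open tray, outside 160 (its x) x 220 (its y) x 24 high, walls and floor 4. Origin under its centre. Its left part (+y) holds a white ring; the right part (y -100 to 0) is free for the gate plate.
- tray_floor (a point): centre of the tray's inner floor, 4 mm above the table, axes as the tray's.
- ring_a: loose white ring holder, 90 diameter, 8 high, lying in the tray's left part; leave alone. Origin under its centre.
- ring_b: loose white ring holder, 90 diameter, 8 high, on the table; leave alone.
- ring_c: loose white ring holder, 90 diameter, 8 high, on the table in front of the robot; leave alone.
- mount_b: another black sample mount, 60 diameter, 36 high, on the table beyond the ejector; leave alone.
- oil: amber bottle, 48 diameter, 110 high, at the back; leave alone.
- jar: clear jar, 70 diameter, 80 high, at the back; leave alone.
- brush: brush, 180 long, lying on the table at the left; leave alone.
- gate: the gate plate itself, origin at the centre of its lower edge face, axes as gate_center.
- mount: the sample mount itself, origin at the centre of its underside.
Not all that is in view belongs to the job. Of the things that look like the gate, the smallest one is meant.

How it is judged:
By the outcome, as a careful person would: the job done as asked, in the order asked, and still so for the second after the job is handed in, with the robot touching nothing.
It also fails if it takes over 61 s, if anything falls off the work surface, if the arm or the gripper's body presses on something with over 40 N, if the wrist force passes 120 N, or if a joint passes its speed limit or range.

ROBOT

A 6-joint arm with a two-finger parallel gripper is mounted at the origin on the work surface. World frame = base frame: x ahead of the robot, y to its left, z up, the work surface at z = 0. Lengths are in m, angles in rad, forces in N, time in s.
With the tool pointing down it reaches from about 0.3 to 0.775 m from the base axis. Payload 14.6 kg.
Tool frame: the origin (TCP) lies at the centre of the arm's flange, where the gripper is bolted on; the fingertips stand 199 mm ahead of it and the grasp point (between the pads) lies 180 mm ahead of it; z points along the fingers, y is the line along which they close (so a half turn about z gives the same grasp; the last joint's range is limited). The gripper opens to 94 mm and grips with 3 to 60 N. Pads are 16 mm wide; open, the fingers measure 119 mm over their backs; the gripper's body (75 mm by 177 mm) begins 78 mm behind the grasp point.
Start: joints at [-1.323, 0.3, 1.521, -0, 1.321, -0.067], TCP at [0.17, -0.523, 0.405] pointing down, gripper open.
Joint ranges: [-3.03, 3.03], [-0.79, 2.21], [0.23, 2.52], [-1.04, 4.18], [0, 3.07], [-2.55, 2.55]. Speed limits (rad/s): [2.22, 2.22, 2.57, 3.14, 3.14, 3.14].

INTERFACE

Orientations are given as [roll, pitch, yaw] about the fixed x, y, z axes, in that order (R = Rz(yaw) Ry(pitch) Rx(roll)).
In Python, from station import ctrl gives the robot as it stands. The module is installed in compiled form; this text tells all that it offers.
- The arm moves only by the tool servo_tool, never from a script. Its argument "motion" is a list of rows, each a list of 5 numbers: the closure, from 0 (fully open) to 1 (shut), then the shift along the world's x, y, z in cm, then the turn about the world's z in degrees. A call has 1 to 20 rows; each row is the pose to reach, as a shift and turn from the pose commanded when the call began; what a row does not reach only later rows make up. A row lasts 1/8 s, in which the tool goes at most 62.5 mm and 10.7 degrees, less where a joint would pass 70% of its speed; a pose out of reach is approached as far as the arm can. A call with a gripper value outside its range is refused whole. The fingers move at their own pace and stop on an object; "squeeze" is the grip in N (left out, the last holds). Time passes only in rows, so rows that repeat a pose let the fingers close. It gives the time, the measured TCP pose, the force, the opening and the grip force at its end, in the units of the state.
- ctrl.get_obs(): the state, without advancing time (a new reading comes with each control period).
- ctrl.camera(name): name is "scene" or "top" or "wrist"; returns a dict with "image" (480x640x3 uint8, red, green, blue), "fx", "fy", "cx", "cy" (pixels), "dist" ([k1, k2, p1, p2, k3] as OpenCV has them; the pictures are not rectified), "camera_from_world" (4x4, takes a point from world to camera coordinates); the wrist camera has in their place "hand_eye" (4x4, takes a point from camera to tool coordinates, whose origin is the TCP and whose axes are the flange's). Camera axes: x right, y up, looking along -z (the intrinsics and any distortion apply to the point x, -y, -z); pixel columns grow to the right and rows downward; lengths in m; the calibration is good to about 2 mm. A picture is of the moment at which its call begins: read the wrist's pose just before it. There is no depth.
- ctrl.hand_in(): hands the job in; it is judged then, once.
The state is a dict: "time_s": time; "qpos": joint angles; "joint_vel": joint speeds; "tau": joint torques, N m; "ee_pos": TCP position; "eef_rot": TCP orientation; "force": force on the tool from outside, world axes, zero at the start; "moment": the same for the moment, N m; "grip_width": finger opening in m; "grip_force": force on a finger pad.
Only numpy, scipy, OpenCV 4.12 (cv2) and the standard library are available. Lean on these libraries where they do the work, as an engineer would, in place of code of your own. Each camera call takes 0.05 s, during which the arm holds its last target. There are 200 camera calls.

## Working session

There is one attempt and no reset: what is moved stays moved. The work goes in short steps, Python scripts to look and compute and a tool call to move; the robot and the scene stay as the last step left them, time stands still between calls to the robot, and variables do not carry over. Pictures are saved under pics/ and viewed, at most 10 in all, crops included, and the job is handed in when it is done.

Besides the shell and the picture viewer there is one more tool, called after "Call:" as name(argument=value, ...) on one line, values as JSON. servo_tool: Moves the arm, as the interface text tells. Its arguments: {"type":"object","properties":{"motion":{"type":"array","items":{"type":"array","items":{"type":"number"}}},"squeeze":{"type":"number"}},"required":["motion"]}

```bash
mkdir -p pics; cat > h.py <<'E'
import numpy as np, cv2
from station import ctrl
def cam(n):
    o=ctrl.get_obs(); c=ctrl.camera(n)
    K=np.array([[c['fx'],0,c['cx']],[0,c['fy'],c['cy']],[0,0,1.]]); d=np.array(c['dist'],float)
    if n=='wrist':
        from scipy.spatial.transform import Rotation as R
        T=np.eye(4);T[:3,:3]=R.from_euler('xyz',o['eef_rot']).as_matrix();T[:3,3]=o['ee_pos']
        W=T@np.array(c['hand_eye'])
    else: W=np.linalg.inv(np.array(c['camera_from_world']))
    return c['image'],K,d,W
def ray(px,K,d,W):
    u=cv2.undistortPoints(np.array(px,float).reshape(-1,1,2),K,d).reshape(-1,2)
    v=np.c_[u[:,0],-u[:,1],-np.ones(len(u))]@W[:3,:3].T
    return W[:3,3],v
def onz(px,z,K,d,W):
    o,v=ray(px,K,d,W); return o+v*((z-o[2])/v[:,2])[:,None]
def proj(P,K,d,W):
    p=(np.atleast_2d(P)-W[:3,3])@W[:3,:3]
    return cv2.projectPoints(p*[1,-1,-1],np.zeros(3),np.zeros(3),K,d)[0].reshape(-1,2)
def save(n,im): cv2.imwrite('pics/'+n,im[:,:,::-1])
E
python3 - <<'E'
from h import *
for n in('scene','top'):
    im,K,d,W=cam(n); save(n+'1.png',im); print(n,W.round(3).tolist(),K.round(1).tolist(),d)
print(ctrl.get_obs())
E
```

```text
scene [[-0.224, -0.565, 0.794, 1.275], [0.975, -0.126, 0.185, 0.238], [-0.004, 0.816, 0.579, 0.651], [0.0, 0.0, 0.0, 1.0]] [[525.4, 0.0, 318.6], [0.0, 525.4, 240.5], [0.0, 0.0, 1.0]] [-0.04986881  0.          0.          0.          0.        ]
top [[-0.008, 0.993, -0.118, 0.437], [-1.0, -0.008, 0.001, 0.068], [0.0, 0.118, 0.993, 1.002], [0.0, 0.0, 0.0, 1.0]] [[520.0, 0.0, 321.9], [0.0, 520.0, 240.2], [0.0, 0.0, 1.0]] [-0.09714301  0.          0.          0.          0.        ]
{'time_s': 0.1, 'qpos': array([-1.32258545e+00,  3.00391957e-01,  1.52153164e+00, -1.33324400e-05,
        1.32071573e+00, -6.65852919e-02]), 'joint_vel': array([ 4.17176952e-04, -8.31145869e-04, -2.19964018e-03,  1.69616205e-03,
        8.62609225e-04,  3.97105995e-05]), 'tau': array([ 1.83628421e-03, -5.32640791e+01, -3.53283477e+01,  7.08981883e-02,
        2.34522385e-02, -4.65933510e-05]), 'ee_pos': array([ 0.17028728, -0.52293512,  0.40415055]), 'eef_rot': array([-3.14054744e+00, -5.67560306e-05,  3.14799441e-01]), 'force': array([ 0.16185268, -1.14258068, -0.14927847]), 'moment': array([0.02371647, 0.00062387, 0.03938756]), 'grip_force': 0.0, 'grip_width': 0.09391672571785177}
```

View pics/scene1.png

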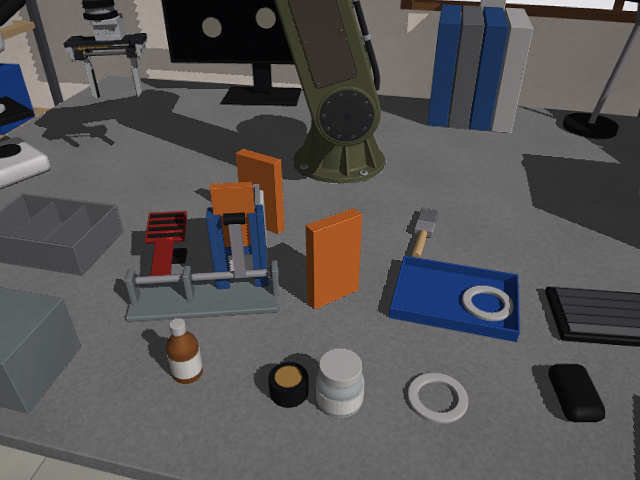

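View pics/top1.png

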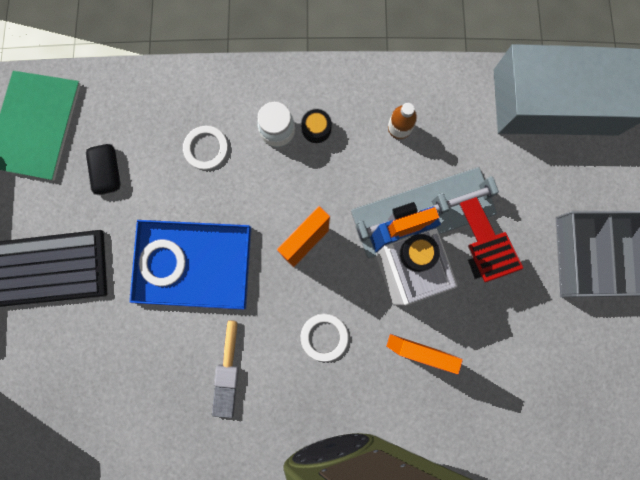

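Scene view: an arm, an ejector with an orange plate (232,200), two bigger orange plates on the table (260,190) and (333,258), and the tray (455,298). Top view of the candidates for the gate: (414,221) in the ejector channel, (304,236) loose on the table, and (425,354) loose on the table. By the description it is the one at (414,221). I'll check that in a crop and measure.

```bash
python3 - <<'E'
from h import *
im,K,d,W=cam('top')
hsv=cv2.cvtColor(im,cv2.COLOR_RGB2HSV)
def comps(lo,hi,mina):
    m=cv2.inRange(hsv,lo,hi); n,l,s,c=cv2.connectedComponentsWithStats(m)
    return [(l==i).astype(np.uint8) for i in range(1,n) if s[i,4]>mina]
def rect(m,z,name):
    c=max(cv2.findContours(m,0,cv2.CHAIN_APPROX_NONE)[0],key=len).reshape(-1,2)
    P=onz(c,z,K,d,W)[:,:2]*1000
    r=cv2.minAreaRect(P.astype(np.float32)); print(name,'px',c.mean(0).round(),'rect mm',np.round(r[0],1),np.round(r[1],1),round(r[2],1))
for m in comps((8,180,215),(20,255,255),80): rect(m,.222,'orange bright')
for m in comps((8,180,60),(20,255,255),80): rect(m,.222,'orange all')
for m in comps((108,150,60),(125,255,255),400): rect(m,.024,'blue')
for m in comps((0,180,60),(5,255,255),40): rect(m,.088,'red')
for m in comps((14,120,120),(24,210,255),100): rect(m,.178,'brass')
ys,xs=np.where(cv2.inRange(hsv,(8,180,60),(20,255,255))[190:250,380:450]>0)
print(np.percentile(hsv[190:250,380:450][ys,xs],[5,50,95],axis=0))
save('crop1.png',cv2.resize(im[170:320,340:540],(800,600),interpolation=cv2.INTER_CUBIC))
E
```

```text
orange bright px [316. 123.] rect mm [714.1  75. ] [25.  24.5] 89.5
orange bright px [303. 232.] rect mm [541.3  95.8] [22.2 91.6] 45.9
orange bright px [415. 219.] rect mm [560.1 -75.4] [16.4 69.9] 18.1
orange bright px [421. 255.] rect mm [504.5 -82.5] [33.6 22.8] 89.5
orange bright px [424. 354.] rect mm [357. -82.] [114.2  24.1] 70.4
orange all px [403. 119.] rect mm [719.2 -59.9] [34.7 31.1] 58.6
orange all px [316. 123.] rect mm [714.2  75.8] [29.7 31. ] 89.5
orange all px [306. 236.] rect mm [536.1  91.2] [36.1 92.8] 46.1
orange all px [413. 222.] rect mm [555.7 -72. ] [26.5 79.6] 18.1
orange all px [421. 252.] rect mm [510.  -82.2] [37.1 35.7] 62.7
orange all px [425. 354.] rect mm [357.2 -82.5] [115.   25.2] 70.9
blue px [190. 264.] rect mm [509.9 318.3] [221.6 159.4] 86.6
blue px [162. 262.] rect mm [512.4 372.8] [55.5 52.4] 1.3
red px [487. 241.] rect mm [ 547.  -225.7] [151.9  74.1] 24.6
brass px [316. 122.] rect mm [729.8  75.4] [33.  32.8] 89.5
brass px [421. 254.] rect mm [509.2 -91. ] [38.9 28.9] 89.5
brass px [231. 344.] rect mm [372.2 211.6] [ 7. 68.] 82.6
[[ 11. 183.  94.]
 [ 15. 249. 228.]
 [ 19. 255. 239.]]
```

View pics/crop1.png

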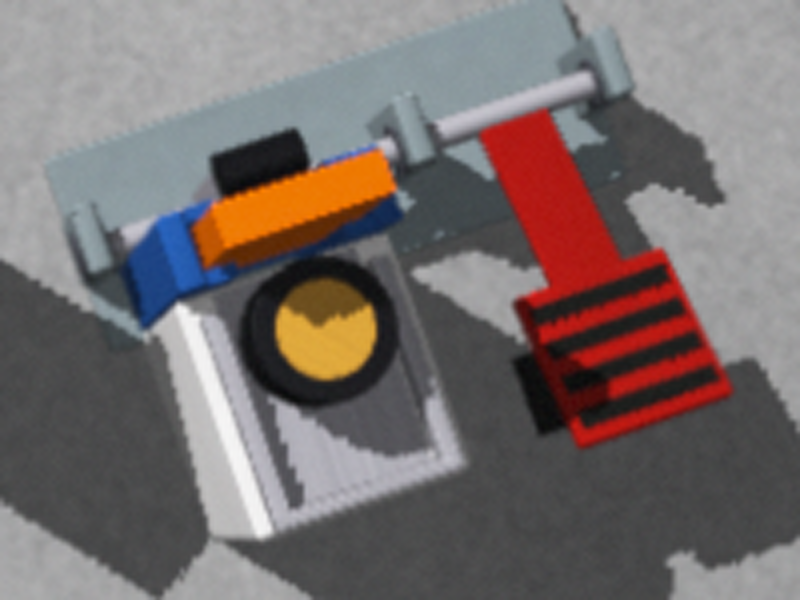

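The crop confirms it. The plate in the blue channels has a top of about 70x18 mm, against about 92 and 115 mm for the other two, so it is the smallest. Gate top at (560,-75) mm, ejector yaw 18.1°, which the tool already has. I'll go above it and grip it across its 70 mm width, with the fingers clear of the mount.

Call:
servo_tool(motion=[[0, 0, 0, 4, 0], [0, 3, 3, 8, 0], [0, 7, 8, 8, 0], [0, 11, 12.5, 8, 0], [0, 15, 17, 8, 0], [0, 19, 22, 8, 0], [0, 23, 26.5, 8, 0], [0, 27, 31, 8, 0], [0, 31, 35.5, 8, 0], [0, 35, 40, 8, 0], [0, 37.5, 43, 8, 0], [0, 39, 44.7, 8, 0], [0, 39, 44.7, 8, 0], [0, 39, 44.7, 8, 0], [0, 39, 44.7, 8, 0]], squeeze=25)

```text
time_s: 2.02
ee_pos: [0.5598, -0.0769, 0.4849]
eef_rot: [3.141, -0.0, 0.313]
force: [0.0, -0.6, -0.0]
grip_width: 0.0938
grip_force: 0.0
```

```bash
python3 - <<'E'
from h import *
im,K,d,W=cam('wrist'); save('w1.png',im); o=ctrl.get_obs(); print(o['time_s'],o['ee_pos'],o['eef_rot'],W.round(3).tolist())
hsv=cv2.cvtColor(im,cv2.COLOR_RGB2HSV)
m=cv2.inRange(hsv,(8,180,200),(20,255,255)); n,l,s,c=cv2.connectedComponentsWithStats(m)
for i in range(1,n):
    if s[i,4]>200:
        q=max(cv2.findContours((l==i).astype(np.uint8),0,cv2.CHAIN_APPROX_NONE)[0],key=len).reshape(-1,2)
        print(c[i],[np.round(v,1) for v in cv2.minAreaRect((onz(q,.222,K,d,W)[:,:2]*1000).astype(np.float32))])
# decoy height (scene): corner base px -> top px
im,K,d,W=cam('scene')
b=onz([[361,290],[314,307],[283,232]],0,K,d,W); print('base',b.round(3))
for p,t in zip(b,[(361,210),(307,222),(283,158)]):
    hs=np.arange(.05,.3,.005); q=proj(np.c_[np.tile(p[:2],(len(hs),1)),hs],K,d,W); print('h',hs[np.argmin(abs(q[:,1]-t[1]))])
E
```

```text
2.075 [ 0.55983158 -0.07681407  0.48490771] [ 3.14138655e+00 -2.55399798e-04  3.13501700e-01] [[0.308, 0.918, 0.249, 0.632], [-0.951, 0.297, 0.081, -0.053], [0.001, -0.262, 0.965, 0.465], [0.0, 0.0, 0.0, 1.0]]
[ 98.14994606 170.90399137] [array([563.1,  70.1]), array([19.9, 80.5]), np.float64(45.9)]
[314.7182776  235.59619789] [array([567.7, -74.8]), array([30.8, 68.6]), np.float64(17.9)]
[249.4676259  347.56834532] [array([475.5, -56.6]), array([38.3,  4.9]), np.float64(1.0)]
[261.41063957 434.46084877] [array([399.6, -90.3]), array([78.3, 20. ]), np.float64(71.2)]
base [[ 0.522  0.144  0.   ]
 [ 0.588  0.069  0.   ]
 [ 0.368 -0.053  0.   ]]
h 0.17999999999999994
h 0.18499999999999994
h 0.17999999999999994
```

View pics/w1.png

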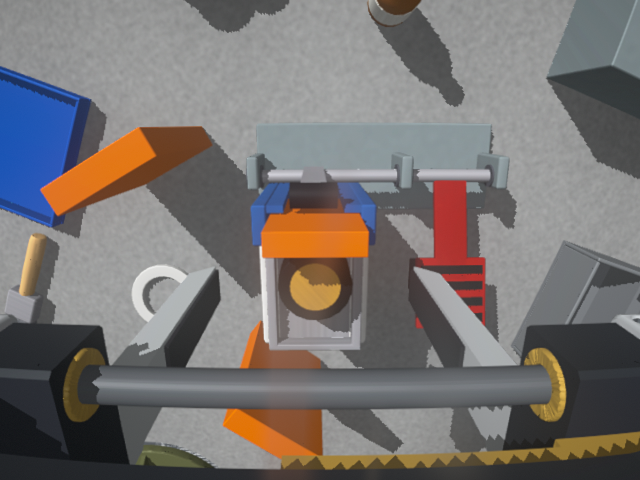

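Wrist view: the gate top face spans columns 262-369 and rows 229-257 in the channel, with the mount's brass at (315,287) and the pad at (450,293). Next I'll check the top-face corners and the pad.

```bash
python3 - <<'E'
from h import *
im,K,d,W=cam('wrist')
P=onz([[262,257],[369,257],[367,229],[264,229]],.222,K,d,W)[:,:2]*1000
print(P.round(1).tolist(),P.mean(0))
hsv=cv2.cvtColor(im,cv2.COLOR_RGB2HSV); print('val col315',hsv[200:262:3,315,2])
a=np.deg2rad(18.1);R=np.array([[np.cos(a),-np.sin(a)],[np.sin(a),np.cos(a)]])
org=np.array([560.5,-75.4])-R@[56.5,50]; print('origin',org,'pad',org+R@[-40.5,-95])
im2,K2,d2,W2=cam('top')
q=np.array([[516,297],[665,250],[733,387],[583,447]])/4+[340,170]
print('pad top',[(onz(q,z,K2,d2,W2)[:,:2].mean(0)*1000).round(1) for z in (.088,)])
E
```

```text
[[542.0, -46.6], [563.6, -113.4], [581.0, -105.6], [560.6, -42.6]] [561.80205537 -77.04422625]
val col315 [ 66  67  66 109 120 208 206 207 207 207 207 234 229 228 228 227 226 226
 226 196  97]
origin [ 522.32968264 -140.47900486] pad [ 513.34805633 -243.36039476]
pad top [array([ 513.6, -243.6])]
```

The pad agrees with the ejector pose to under 1 mm, and the gate centre is about (561,-76). I'll lower and grip.

Call:
servo_tool(motion=[[0, 0.1, 0.1, -3, 0], [0, 0.1, 0.1, -6, 0], [0, 0.1, 0.1, -8.5, 0], [0, 0.1, 0.1, -10, 0], [0, 0.1, 0.1, -10.5, 0], [0, 0.1, 0.1, -10.5, 0], [1, 0.1, 0.1, -10.5, 0], [1, 0.1, 0.1, -10.5, 0], [1, 0.1, 0.1, -10.5, 0], [1, 0.1, 0.1, -10.5, 0], [1, 0.1, 0.1, -10.5, 0], [1, 0.1, 0.1, -10.5, 0]], squeeze=25)

```text
time_s: 3.72
ee_pos: [0.5613, -0.0751, 0.38]
eef_rot: [3.141, -0.001, 0.315]
force: [1.2, -2.7, 5.3]
grip_width: 0.0698
grip_force: 24.9
```

Gripped at 69.8 mm. I'll raise it slowly.

Call:
servo_tool(motion=[[1, 0, 0, 0.5, 0], [1, 0, 0, 1.5, 0], [1, 0, 0, 3, 0], [1, 0, 0, 4.5, 0], [1, 0, 0, 6, 0], [1, 0, 0, 7.5, 0], [1, 0, 0, 9, 0], [1, 0, 0, 11, 0], [1, 0, 0, 13, 0], [1, 0, 0, 15, 0], [1, 0, 0, 16, 0], [1, 0, 0, 16, 0], [1, 0, 0, 16, 0]])

```text
time_s: 5.35
ee_pos: [0.5614, -0.075, 0.5388]
eef_rot: [-3.141, 0.001, 0.315]
force: [0.3, -0.1, -3.0]
grip_width: 0.0702
grip_force: 24.9
```

```bash
python3 - <<'E'
from h import *
im,K,d,W=cam('scene'); save('s2.png',im)
o=ctrl.get_obs();print(o['force'],o['moment'],o['ee_pos'])
E
```

```text
[-0.68855395 -1.06306658 -2.28102491] [ 0.04212457 -0.01157109  0.02531017] [ 0.56139072 -0.07498838  0.53881354]
```

View pics/s2.png

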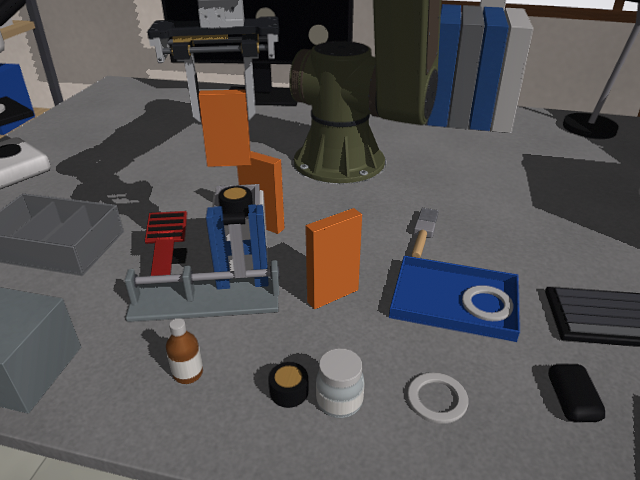

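The gate is clear and hanging at (225,128), and the mount is undisturbed at (235,195). I'll carry it to the tray's free part, over the 180 mm decoy.

Call:
servo_tool(motion=[[1, -0.2, 1.5, 0, 0], [1, -0.7, 4.5, 0, 0], [1, -1.3, 8, 0, 0], [1, -2, 12, 0, 0], [1, -2.6, 16, 0, 0], [1, -3.2, 20, 0, 0], [1, -3.8, 24, 0, 0], [1, -4.4, 28, 0, 0], [1, -5, 31.5, 0, 0], [1, -5.3, 33.8, 0, 0], [1, -5.4, 34.7, 0, 0], [1, -5.4, 34.7, 0, 0], [1, -5.4, 34.7, -4, 0], [1, -5.4, 34.7, -8, 0], [1, -5.4, 34.7, -12, 0], [1, -5.4, 34.7, -16, 0], [1, -5.4, 34.7, -20, 0], [1, -5.4, 34.7, -22.5, 0], [1, -5.4, 34.7, -23.5, 0], [1, -5.4, 34.7, -23.5, 0]])

```text
time_s: 7.9
ee_pos: [0.5075, 0.2716, 0.3049]
eef_rot: [3.142, 0.0, 0.314]
force: [-0.3, -0.2, -2.0]
grip_width: 0.0704
grip_force: 24.9
```

```bash
python3 - <<'E'
from h import *
im,K,d,W=cam('scene'); save('s3.png',cv2.resize(im[120:360,300:620],(800,600)))
o=ctrl.get_obs();print(o['force'],o['moment'],o['ee_pos'])
E
```

```text
[ 0.10893865 -0.13729364 -2.78520973] [-0.01937566 -0.00783414 -0.03328057] [0.50756662 0.27181556 0.30559815]
```

View pics/s3.png

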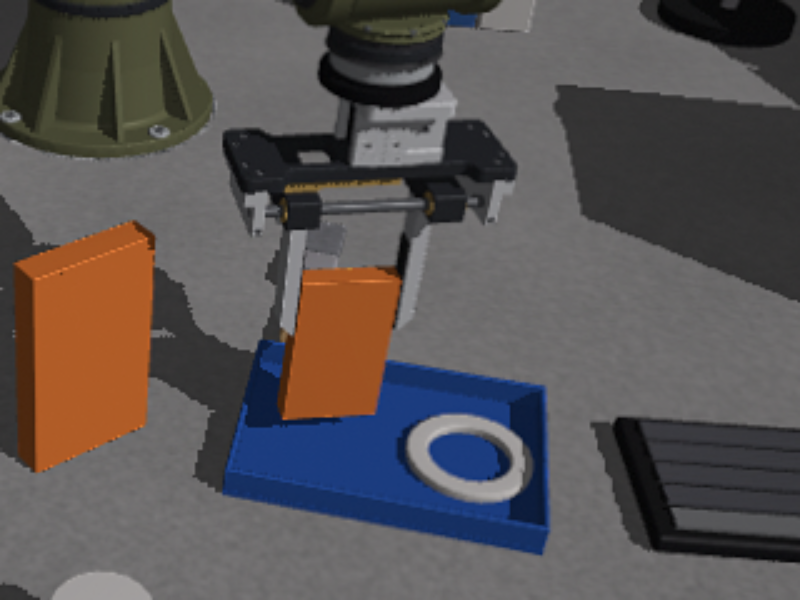

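The plate hangs low over the tray's free part. Bottom edge at crop (330,415), top at (350,272). I'll check for tilt by predicting where an upright plate's edges would fall.

```bash
python3 - <<'E'
from h import *
im,K,d,W=cam('scene'); a=.314
c=np.array([.5075,.2717]);ex=np.array([np.cos(a),np.sin(a)]);ey=np.array([-np.sin(a),np.cos(a)])
b=.3055-.380+.102
for sx in(1,-1):
  for sy in(-1,1):
    P=c+ex*.009*sx+ey*.035*sy
    q=(proj([[*P,b+.12],[*P,b]],K,d,W)-[300,120])*2.5
    print(sx,sy,q.round(0).tolist())
E
```

```text
1 -1 [[302.0, 284.0], [284.0, 419.0]]
1 1 [[403.0, 278.0], [378.0, 413.0]]
-1 -1 [[296.0, 269.0], [279.0, 404.0]]
-1 1 [[395.0, 264.0], [371.0, 398.0]]
```

The prediction matches, so the plate is upright with its bottom 24 mm above the floor. I'll lower it gently.

Call:
servo_tool(motion=[[1, 0, 0, -0.8, 0], [1, 0, 0, -1.4, 0], [1, 0, 0, -1.8, 0], [1, 0, 0, -2, 0], [1, 0, 0, -2.1, 0], [1, 0, 0, -2.2, 0], [1, 0, 0, -2.2, 0], [1, 0, 0, -2.2, 0]])

```text
time_s: 9.0
ee_pos: [0.5073, 0.272, 0.2827]
eef_rot: [-3.142, -0.0, 0.315]
force: [-0.3, -0.5, -2.9]
grip_width: 0.07
grip_force: 24.9
```

Call:
servo_tool(motion=[[1, 0, 0, -0.1, 0], [1, 0, 0, -0.1, 0], [1, 0, 0, -0.1, 0]])

```text
time_s: 9.38
ee_pos: [0.5074, 0.2721, 0.282]
eef_rot: [-3.141, -0.001, 0.315]
force: [-0.3, -0.6, 2.4]
grip_width: 0.0707
grip_force: 24.9
```

It has contacted the floor: the vertical force changed from -2.9 to +2.4 N. I'll open and go up.

Call:
servo_tool(motion=[[0.22, 0, 0, 0, 0], [0.18, 0, 0, 0, 0], [0.1, 0, 0, 0, 0], [0, 0, 0, 0, 0], [0, 0, 0, 0, 0], [0, 0, 0, 0, 0], [0, 0, 0, 1, 0], [0, 0, 0, 3, 0], [0, 0, 0, 6, 0], [0, 0, 0, 10, 0], [0, 0, 0, 15, 0], [0, 0, 0, 20, 0], [0, 0, 0, 20, 0]])

```text
time_s: 11.0
ee_pos: [0.5068, 0.2718, 0.4864]
eef_rot: [-3.141, -0.007, 0.315]
force: [-0.5, -0.5, -0.8]
grip_width: 0.0941
grip_force: 0.0
```

```bash
python3 - <<'E'
from h import *
im,K,d,W=cam('scene'); save('s4.png',im)
E
```

```text
(no output)
```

View pics/s4.png

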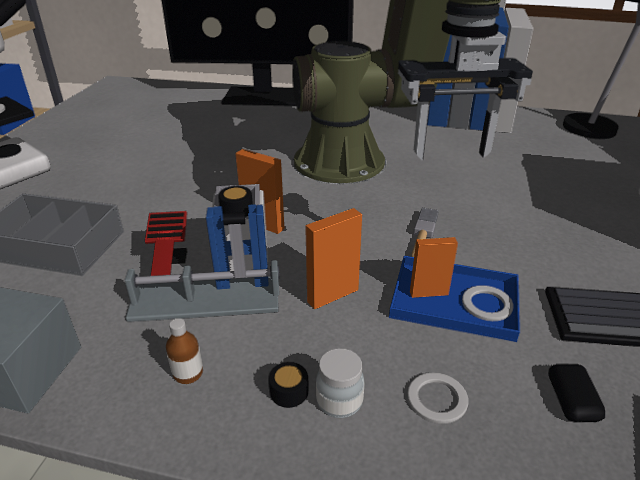

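The gate stands upright in the tray's free part at (434,267), and everything else is in place. Now I'll go above the treadle with closed fingers, turned 90° so the gripper body stays clear of the bed.

Call:
servo_tool(motion=[[1, 0, -2, 0, 0], [1, 0, -6, 0, 10], [1, 0.1, -10.5, 0, 20], [1, 0.1, -15, 0, 30], [1, 0.2, -19.5, 0, 40], [1, 0.2, -24, 0, 50], [1, 0.3, -28.5, 0, 60], [1, 0.4, -33, 0, 70], [1, 0.5, -37.5, 0, 80], [1, 0.5, -42, 0, 90], [1, 0.6, -46, 0, 90], [1, 0.6, -49.5, 0, 90], [1, 0.6, -51, 0, 90], [1, 0.6, -51.5, 0, 90], [1, 0.6, -51.5, 0, 90], [1, 0.6, -51.5, -6, 90], [1, 0.6, -51.5, -12, 90], [1, 0.6, -51.5, -16, 90], [1, 0.6, -51.5, -17, 90], [1, 0.6, -51.5, -17, 90]], squeeze=15)

```text
time_s: 13.55
ee_pos: [0.5136, -0.2426, 0.3126]
eef_rot: [3.141, 0.001, 1.886]
force: [0.6, -0.5, 0.7]
grip_width: 0.0003
grip_force: 0.0
```

Call:
servo_tool(motion=[[1, 0, 0, -1.5, 0], [1, 0, 0, -2.5, 0], [1, 0, 0, -3.5, 0], [1, 0, 0, -4.5, 0], [1, 0, 0, -5.5, 0], [1, 0, 0, -6.5, 0], [1, 0, 0, -7.2, 0], [1, 0, 0, -7.6, 0], [1, 0, 0, -7.8, 0], [1, 0, 0, -7.8, 0]])

```text
time_s: 14.8
ee_pos: [0.5135, -0.2431, 0.2344]
eef_rot: [3.141, 0.001, 1.886]
force: [-2.6, 1.5, 11.0]
grip_width: 0.0005
grip_force: 5.5
```

```bash
python3 - <<'E'
from h import *
im,K,d,W=cam('scene'); save('s5.png',cv2.resize(im[150:345,90:350],(800,600)))
print(ctrl.get_obs()['force'])
E
```

```text
[-2.06402331  1.5465246  10.29177078]
```

View pics/s5.png

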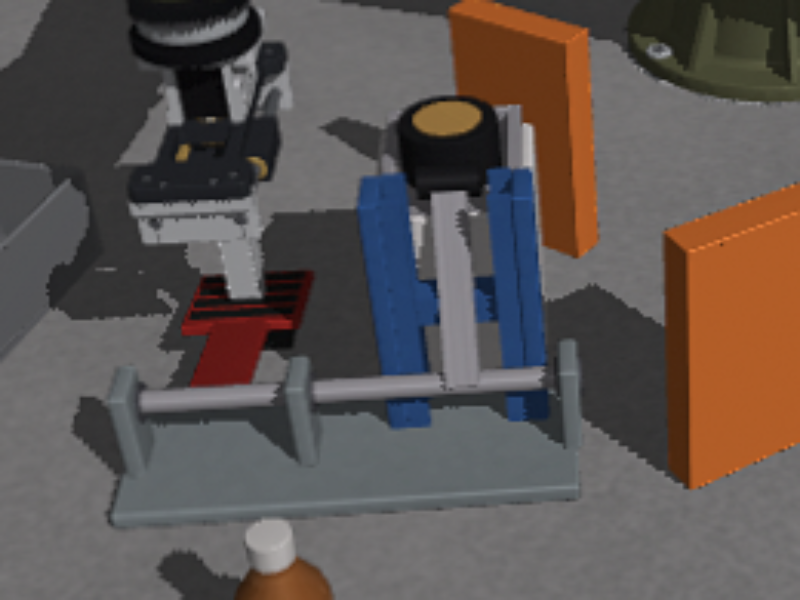

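The treadle is down at crop (245,300) and the nose is pushing the mount at (448,140), but it is not yet at the stop. I'll press on in small steps.

Call:
servo_tool(motion=[[1, 0, 0, -0.2, 0], [1, 0, 0, -0.3, 0], [1, 0, 0, -0.4, 0], [1, 0, 0, -0.4, 0]])

```text
time_s: 15.35
ee_pos: [0.5137, -0.243, 0.2308]
eef_rot: [3.14, 0.001, 1.885]
force: [-0.5, 3.5, 11.3]
grip_width: 0.0005
grip_force: 6.0
```

Call:
servo_tool(motion=[[1, 0, 0, -0.1, 0], [1, 0, 0, -0.2, 0], [1, 0, 0, -0.2, 0]])

```text
time_s: 15.72
ee_pos: [0.5139, -0.2429, 0.2289]
eef_rot: [3.139, 0.002, 1.886]
force: [1.4, 2.9, 12.8]
grip_width: 0.0004
grip_force: 6.2
```

Call:
servo_tool(motion=[[1, 0, 0, -0.1, 0], [1, 0, 0, -0.2, 0], [1, 0, 0, -0.2, 0]])

```text
time_s: 16.1
ee_pos: [0.514, -0.2429, 0.2271]
eef_rot: [3.138, 0.002, 1.886]
force: [2.0, 4.3, 13.6]
grip_width: 0.0008
grip_force: 6.3
```

Call:
servo_tool(motion=[[1, 0, 0, -0.1, 0], [1, 0, 0, -0.2, 0], [1, 0, 0, -0.2, 0]])

```text
time_s: 16.48
ee_pos: [0.5142, -0.2428, 0.2257]
eef_rot: [3.138, 0.002, 1.886]
force: [0.4, 6.9, 19.5]
grip_width: 0.0005
grip_force: 9.3
```

Call:
servo_tool(motion=[[1, 0, 0, -0.1, 0], [1, 0, 0, -0.1, 0]])

```text
time_s: 16.73
ee_pos: [0.5142, -0.2428, 0.2254]
eef_rot: [3.138, 0.002, 1.886]
force: [-3.2, 8.8, 28.2]
grip_width: 0.0003
grip_force: 13.8
```

```bash
python3 - <<'E'
from h import *
im,K,d,W=cam('top')
hsv=cv2.cvtColor(im,cv2.COLOR_RGB2HSV)
m=cv2.inRange(hsv,(14,100,80),(24,255,255)); m[:,:380]=0;m[:,460:]=0;m[:225]=0;m[320:]=0
n,l,s,c=cv2.connectedComponentsWithStats(m); i=1+s[1:,4].argmax(); print(s[i],c[i])
w=onz([c[i]],.178,K,d,W)[0,:2]*1000
a=np.deg2rad(18.1);R=np.array([[np.cos(a),-np.sin(a)],[np.sin(a),np.cos(a)]]);print('mount in ejector',R.T@(w-[522.3,-140.5]))
E
```

```text
[414 254  26  27 546] [426.61904762 266.81868132]
mount in ejector [-17.73448475  49.14940565]
```

Hard stop reached: +9 N over 0.3 mm. The mount is at x ≈ -18. I'll let the treadle up and retreat.

Call:
servo_tool(motion=[[1, 0, 0, 0.5, 0], [1, 0, 0, 1.5, 0], [1, 0, 0, 3, 0], [1, 0, 0, 4.5, 0], [1, 0, 0, 6, 0], [1, 0, 0, 7.5, 0], [1, 0, 0, 9, 0], [1, 0, 0, 13, 0], [1, 0, 0, 18, 0], [1, -3, -6, 22, 0], [1, -6, -12, 22, 0], [1, -6, -12, 22, 0], [1, -6, -12, 22, 0], [1, -6, -12, 22, 0]])

```text
time_s: 18.52
ee_pos: [0.4539, -0.3619, 0.4423]
eef_rot: [-3.141, -0.001, 1.887]
force: [-0.6, 0.3, -0.4]
grip_width: 0.0003
grip_force: 0.0
```

```bash
python3 - <<'E'
from h import *
im,K,d,W=cam('top')
hsv=cv2.cvtColor(im,cv2.COLOR_RGB2HSV)
m=cv2.inRange(hsv,(14,100,80),(24,255,255)); m[:,:380]=0;m[:,460:]=0;m[:225]=0;m[320:]=0
n,l,s,c=cv2.connectedComponentsWithStats(m); i=1+s[1:,4].argmax(); print(s[i],c[i])
w=onz([c[i]],.178,K,d,W)[0,:2]*1000
a=np.deg2rad(18.1);R=np.array([[np.cos(a),-np.sin(a)],[np.sin(a),np.cos(a)]]);print('mount in ejector',R.T@(w-[522.3,-140.5]))
s=cam('scene')[0]
save('fin.png',cv2.resize(np.hstack([s,im]),(800,300)))
E
```

```text
[414 254  26  27 544] [426.57352941 266.81801471]
mount in ejector [-17.71006201  49.21831085]
```

View pics/fin.png

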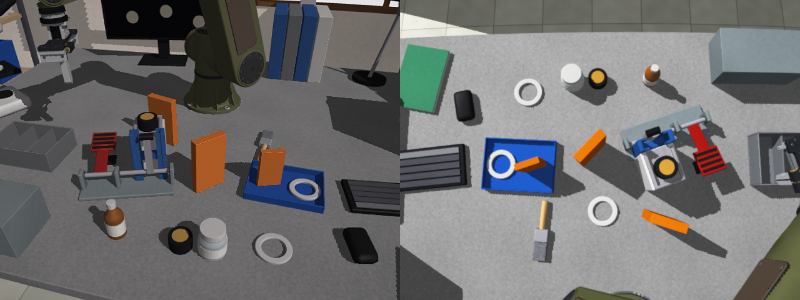

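The treadle is back up at (105,143), the mount is forward at (666,166), the gate is upright in the tray at (270,167), and everything else is unmoved. Handing in.

```bash
python3 -c "
from station import ctrl
print(ctrl.hand_in())"
```

```text
the job is handed in; nothing more can be done
None
```

The job is handed in: the gate plate stands upright in the tray's free part, the treadle was pressed to its stop and is back up, and the mount slid forward to about x -18 mm, just inside the -17 to -27 range.

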